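Set the stock tags on the parts bins

TASK

Put the hinged stock tags on the four parts bins right by pushing over, with the fingertips, each tag that is wrong: the tags of the two bins filled to the brim must lean back over their bins, ring side up, and the tags of the empty bin and of the bin with only one bolt left must lean forward to you, bar side up. Push the tags all the way over, leave the tags that are already right as they are, and do not lift or shift the bins or any of the loose things around them.

Things in the scene. Friction and masses are not known exactly. Their poses are not given: they have to be found in the camera images.
- rack: Fixed grey rack plate on the bench, 190 x 420 x 12 mm, origin at the centre of its underside, x to the back (away from the robot), y along the row. It carries four parts bins side by side, 95 mm apart in y, in any order, and has a 50 mm ledge in front of them.
- nut_bin: Loose open grey plastic parts bin, 120 (x) x 84 (y) x 50 mm high, about 0.7 kg with its contents: the full one, heaped to the brim with hexagon nuts. Origin at the centre of its underside, 12 mm above the bench; x to the back, y along the row. Each bin carries its own hinged tag at the front wall.
- nut_bin_hinge (a point): Middle of the hinge axis of that bin's tag, 56 mm in front of the bin's origin, 75 mm above its underside (87 mm above the bench); axes as the bin's: the hinge axis is y, x points to the back.
- nut_tag (a joint): Tag of that bin: an aluminium plate 56 mm wide, 4 mm thick, standing up 60 mm from the hinge axis. 0 = leaning 45 degrees forward to the robot, a raised straight bar facing up; pi/4 = upright; pi/2 = leaning 45 degrees back over its bin, a raised ring facing up. In both end positions its free edge is 42 mm above the hinge and 42 mm before or behind it. Free hinge, light (under 1 N at the edge); once past upright it falls over to the other stop under its own weight.
- bolt_bin: Loose open grey plastic parts bin, 120 (x) x 84 (y) x 50 mm high, about 0.7 kg with its contents: the full one, filled to the brim with bolts. Origin at the centre of its underside, 12 mm above the bench; x to the back, y along the row. Each bin carries its own hinged tag at the front wall.
- bolt_bin_hinge (a point): Middle of the hinge axis of that bin's tag, 56 mm in front of the bin's origin, 75 mm above its underside (87 mm above the bench); axes as the bin's: the hinge axis is y, x points to the back.
- bolt_tag (a joint): Tag of that bin: an aluminium plate 56 mm wide, 4 mm thick, standing up 60 mm from the hinge axis. 0 = leaning 45 degrees forward to the robot, a raised straight bar facing up; pi/4 = upright; pi/2 = leaning 45 degrees back over its bin, a raised ring facing up. In both end positions its free edge is 42 mm above the hinge and 42 mm before or behind it. Free hinge, light (under 1 N at the edge); once past upright it falls over to the other stop under its own weight.
- low_bin: Loose open grey plastic parts bin, 120 (x) x 84 (y) x 50 mm high, about 0.7 kg with its contents: the nearly empty one, a single bolt lying on its floor. Origin at the centre of its underside, 12 mm above the bench; x to the back, y along the row. Each bin carries its own hinged tag at the front wall.
- low_bin_hinge (a point): Middle of the hinge axis of that bin's tag, 56 mm in front of the bin's origin, 75 mm above its underside (87 mm above the bench); axes as the bin's: the hinge axis is y, x points to the back.
- low_tag (a joint): Tag of that bin: an aluminium plate 56 mm wide, 4 mm thick, standing up 60 mm from the hinge axis. 0 = leaning 45 degrees forward to the robot, a raised straight bar facing up; pi/4 = upright; pi/2 = leaning 45 degrees back over its bin, a raised ring facing up. In both end positions its free edge is 42 mm above the hinge and 42 mm before or behind it. Free hinge, light (under 1 N at the edge); once past upright it falls over to the other stop under its own weight.
- empty_bin: Loose open grey plastic parts bin, 120 (x) x 84 (y) x 50 mm high, about 0.7 kg with its contents: the empty one. Origin at the centre of its underside, 12 mm above the bench; x to the back, y along the row. Each bin carries its own hinged tag at the front wall.
- empty_bin_hinge (a point): Middle of the hinge axis of that bin's tag, 56 mm in front of the bin's origin, 75 mm above its underside (87 mm above the bench); axes as the bin's: the hinge axis is y, x points to the back.
- empty_tag (a joint): Tag of that bin: an aluminium plate 56 mm wide, 4 mm thick, standing up 60 mm from the hinge axis. 0 = leaning 45 degrees forward to the robot, a raised straight bar facing up; pi/4 = upright; pi/2 = leaning 45 degrees back over its bin, a raised ring facing up. In both end positions its free edge is 42 mm above the hinge and 42 mm before or behind it. Free hinge, light (under 1 N at the edge); once past upright it falls over to the other stop under its own weight.
- loose_bolt: Loose bolt lying on the rack's front ledge, 22 x 64 x 20 mm; a bystander. Origin at the centre of its underside.
- loose_nut: Loose nut lying on the rack's front ledge, 24 x 27 x 12 mm; a bystander. Origin at the centre of its underside.
- loose_bearing: Loose ball bearing on the bench in front of the rack, 47 mm across, 14 mm high; a bystander. Origin at the centre of its underside.
- loose_tape: Loose black roll of tape on the bench, 62 mm across, 19 mm high; a bystander. Origin at the centre of its underside.

How it is judged:
At the end, for the whole second after the job is handed in: Tags of the two full bins lean fully back (joint above 1.4 rad), tags of the empty and the one-bolt bin fully forward (below 0.17 rad); bins and loose things at rest, within 20 mm of where they stood, bins upright (value of joint each of nut_tag, bolt_tag above 1.4 rad and value of joint each of low_tag, empty_tag below 0.17 rad and distance of each of nut_bin, bolt_bin, low_bin, empty_bin, loose_bolt, loose_nut, loose_bearing, loose_tape from where it was at the start of the episode below 0.02 m and linear speed of each of nut_bin, bolt_bin, low_bin, empty_bin, loose_bolt, loose_nut, loose_bearing, loose_tape below 0.02 m/s and angle between each of nut_bin, bolt_bin, low_bin, empty_bin's own z axis and vertical below 0.1 rad); the robot touches nothing.
It fails at once if a bin is lifted, tipped or shifted by more than 25 mm (distance of any of nut_bin, bolt_bin, low_bin, empty_bin from where it was at the start of the episode above 0.025 m or angle between any of nut_bin, bolt_bin, low_bin, empty_bin's own z axis and vertical above 0.15 rad).
It fails at once if a loose bystander is lifted or shifted by more than 25 mm (distance of any of loose_bolt, loose_nut, loose_bearing, loose_tape from where it was at the start of the episode above 0.025 m).
It fails at once if a tag that was right is pushed past upright (value of joint bolt_tag below 0.785 rad or value of joint empty_tag above 0.785 rad).
It also fails if it takes over 45 s, if anything falls off the work surface, if the arm or the gripper's body presses on something with over 40 N, if the wrist force passes 120 N, or if a joint passes its speed limit or range.

ROBOT

A 6-joint arm with a two-finger parallel gripper is mounted at the origin on a cart in front of the work surface, level with it; the furniture and walls round the work are solid. World frame = base frame: x ahead of the robot, y to its left, z up, the work surface at z = 0. Lengths are in m, angles in rad, forces in N, time in s.
With the tool pointing down it reaches from about 0.35 to 0.975 m from the base axis. Payload 4.9 kg.
Tool frame: the origin (TCP) lies midway between the tips of the shut fingers; the grasp point (between the pads) lies ctrl.grip_depth behind it (ctrl.grip_depth is the distance from the TCP to the grasp point, in m); z points along the fingers, y is the line along which they close (so a half turn about z gives the same grasp; the last joint's range is limited). The gripper opens to 85 mm and grips with 20 to 120 N. Pads are 22 mm wide; open, the fingers measure 114 mm over their backs; the gripper's body (76 mm by 85 mm) begins 54 mm behind the grasp point. The pads swing forward as they close: fully open they stand 13 mm farther back than shut.
Start: joints at [1.191, 0.053, 1.613, -0, 1.476, -0.119], TCP at [0.161, 0.604, 0.231] pointing down, gripper open.
Joint ranges: [-3.01, 3.01], [-1.01, 2.22], [0.06, 2.58], [-1.02, 4.17], [0.09, 2.62], [-3.14, 3.14]. Speed limits (rad/s): [2.57, 2.57, 3.14, 3.14, 3.14, 3.14].

INTERFACE

Orientations are given as a rotation vector (axis times angle).
In Python, from station import ctrl, get_image, camera_model gives the robot as it stands. The module is installed in compiled form; this text tells all that it offers.
- The arm moves only by the shell command python3 -m crank 'ROWS' [FORCE]. ROWS is JSON, a list of rows, each a list of 7 numbers: the shift along the tool's x, y, z in mm, then the turn, a rotation vector about the tool's x, y, z in rad, then the opening, from -1 (shut) to 1 (fully open). A call has exactly 10 rows; each row shifts and turns the commanded pose from where the row before left it, along the tool's axes as they then stand; what a row does not reach is not made up. A row lasts 1/12 s, in which the tool goes at most 41.7 mm and 7.16 degrees, less where a joint would pass 70% of its speed; a pose out of reach is approached as far as the arm can. A call with a gripper value outside its range is refused whole. The fingers move at their own pace and stop on an object; FORCE is the grip in N (left out, the last holds). Time passes only in rows, so rows that do not move let the fingers close, or fill a call up. It gives the time, the measured TCP pose, the force, the opening and the grip force at its end, in the units of the state.
- ctrl.get_obs(): the state, without advancing time (a new reading comes with each control period).
- get_image(name): name is "scene" or "top" or "wrist"; returns the picture (420x560x3 uint8, red, green, blue); there is no depth.
- camera_model(name): a dict with "vertical_fov" (degrees; the focal length in pixels is half the picture's height over the tangent of half this angle, whatever the lens; pixels are square), "cx", "cy" (the principal point, pixels), "k1" (the pictures are not rectified: a ray, as slopes to the right and down, at radius r is drawn at 1 + k1 r^2 times it, then the intrinsics apply), "R" (3x3) and "t" (3): a world point X has camera coordinates R X + t; the wrist camera has in their place "hand_eye" (4x4, takes a point from camera to tool coordinates, whose origin is the TCP and whose axes are the flange's). Camera axes: x right, y down, z forward; pixel columns grow to the right and rows downward; lengths in m; the calibration is good to about 2 mm. A picture is of the moment at which its call begins: read the wrist's pose just before it. camera_model takes no time and is no camera call.
- ctrl.finish_job(): hands the job in; it is judged then, once.
The state is a dict: "t": time; "q": joint angles; "dq": joint speeds; "effort": joint torques, N m; "tool_pos": TCP position; "tool_rot": TCP orientation; "contact_force": force on the tool from outside, world axes, zero at the start; "wrist_torque": the same for the moment, N m; "opening": finger opening in m; "grip_force": force on a finger pad.
Only numpy, scipy, OpenCV 4.12 (cv2) and the standard library are available. Lean on these libraries where they do the work, as an engineer would, in place of code of your own. Each camera call takes 0.05 s, during which the arm holds its last target. There are 200 camera calls.

## Working session

There is one attempt and no reset: what is moved stays moved. The work goes in short steps, Python scripts to look and compute and a shell command to move; the robot and the scene stay as the last step left them, time stands still between calls to the robot, and variables do not carry over. Pictures are saved under pics/ and viewed, at most 10 in all, crops included, and the job is handed in when it is done.

```bash
mkdir -p pics
cat > h.py <<'E'
import numpy as np,cv2
from station import ctrl,get_image,camera_model
from scipy.spatial.transform import Rotation as Ro
def ray(m,u,v):
    f=210/np.tan(np.radians(m["vertical_fov"])/2)
    K=np.array([[f,0,m["cx"]],[0,f,m["cy"]],[0,0,1.]])
    p=np.array([(u-m["cx"])/f,(v-m["cy"])/f]);s=p.copy()
    for _ in range(30): s=p/(1+m["k1"]*(s@s))
    R=np.array(m["R"]);t=np.array(m["t"]).ravel()
    return -R.T@t, R.T@np.array([s[0],s[1],1])
def onz(m,u,v,z):
    o,d=ray(m,u,v);return o+d*(z-o[2])/d[2]
def two(m1,p1,m2,p2):
    o1,d1=ray(m1,*p1);o2,d2=ray(m2,*p2)
    a=np.linalg.lstsq(np.c_[d1,-d2],o2-o1,rcond=None)[0]
    A=o1+a[0]*d1;B=o2+a[1]*d2;return (A+B)/2,np.linalg.norm(A-B)
E
python3 - <<'E'
from h import *
o=ctrl.get_obs();print(o['t'],o['tool_pos'],o['tool_rot'],o['opening'])
for n in("scene","top"):
    im=get_image(n);cv2.imwrite(f"pics/{n}0.png",cv2.resize(im[:,:,::-1],(800,600),interpolation=cv2.INTER_CUBIC));np.save(n,im)
    m=camera_model(n);print(n,m["vertical_fov"],m["cx"],m["cy"],m["k1"],-np.array(m["R"]).T@np.array(m["t"]).ravel())
E
```

```text
0.0 [0.16090527 0.60329618 0.23008765] [-4.08371822e-01 -3.11441032e+00  3.09446730e-03] 0.08515533063132971
scene 51.39526996557102 281.46545653748933 207.38044542596865 -0.10191864277380877 [ 0.14274078 -0.41059622  0.72333945]
top 52.66250599072787 274.9265483802064 210.50586162786544 -0.019257431037376073 [0.35680107 0.11939504 1.0389578 ]
```

View pics/scene0.png

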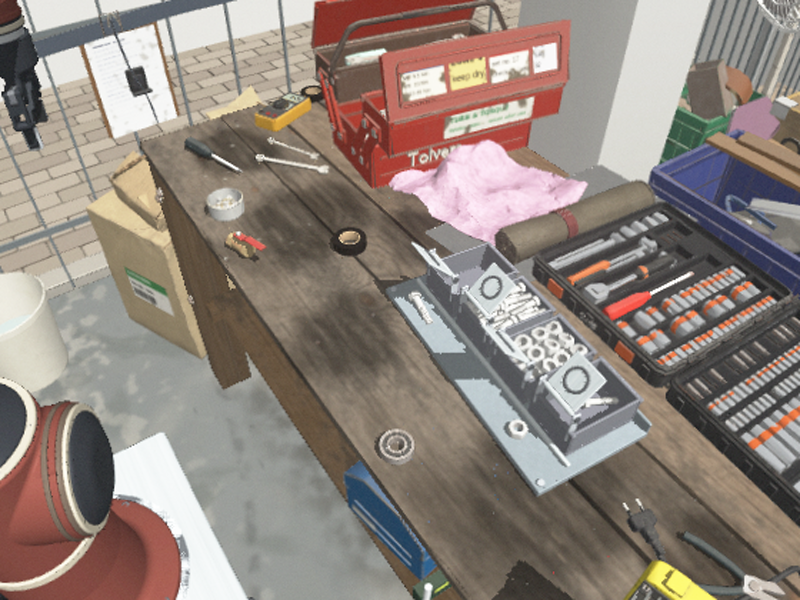

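View pics/top0.png

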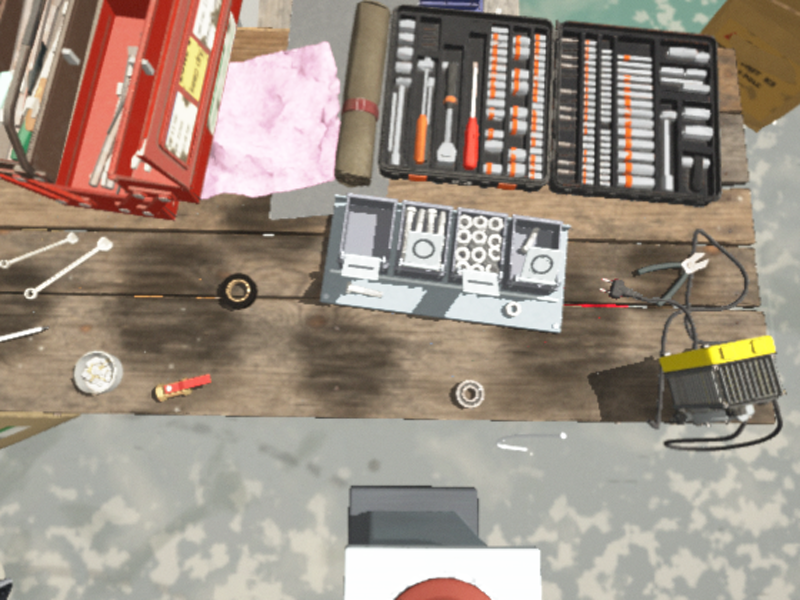

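Row from left to right: the empty bin (bar, right), bolts (ring, right), nuts (bar forward, wrong), one bolt (ring back, wrong). In the top view the nut tag is at (481,282) and the low tag at (541,264). In the scene view they are at about (512,350) and (577,380). The loose nut is at top (512,310).

Run:
```python
from h import *
s=camera_model("scene");t=camera_model("top");k=.7
for n,a,b in [("bolt ring",(491,287),(424,248)),("low ring",(577,380),(541,264)),("rackFL",(388,287),(322,302)),("rackFR",(540,495),(560,330)),("looseNut",(517,429),(512,310)),("bearing",(396,446),(470,394))]:
    print(n,*[np.round(x,4) for x in two(s,np.array(a)*k,t,np.array(b)*k)])
print("bar nut z~.116",onz(t,481*k,282*k,.11),"bar empty",onz(t,361*k,266*k,.11))
im=np.load("top.npy")[120:250,215:415,::-1];cv2.imwrite("pics/c1.png",cv2.resize(im,(800,520),interpolation=cv2.INTER_CUBIC))
im=np.load("scene.npy")[160:350,270:470,::-1];cv2.imwrite("pics/c2.png",cv2.resize(im,(630,600),interpolation=cv2.INTER_CUBIC))
```

```text
bolt ring [0.6202 0.0404 0.1166] 0.0017
low ring [ 0.6001 -0.147   0.1151] 0.0012
rackFL [0.5503 0.2046 0.0231] 0.0039
rackFR [ 0.5091 -0.2057  0.0097] 0.002
looseNut [ 0.5416 -0.1202  0.0236] 0.0013
bearing [ 0.3975 -0.047   0.0155] 0.0004
bar nut z~.116 [ 0.5693347  -0.05111104  0.11      ] bar empty [0.59111056 0.13882789 0.11      ]
```

View pics/c1.png

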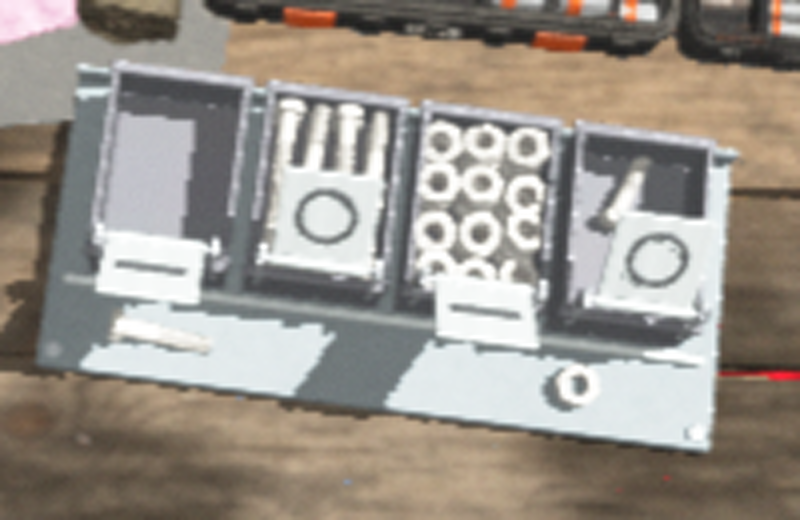

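View pics/c2.png

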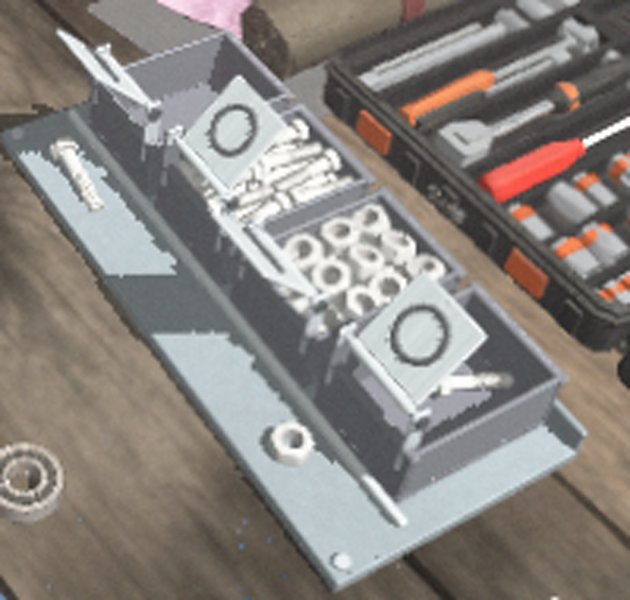

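The row's yaw is about -0.107 rad. The nut hinge is at about (0.586, -0.050) and the low hinge at about (0.576, -0.1445), both consistent with the given heights and the 95 mm pitch. I'll turn the tool by -0.154 rad about its z axis, shut the fingers and go to a point in front of the nut tag.

```bash
python3 -m crank '[[0,0,0,0,0,-0.077,-1],[0,0,0,0,0,-0.077,-1],[-20.6,-30.2,0,0,0,0,-1],[-20.6,-30.2,0,0,0,0,-1],[-20.6,-30.2,0,0,0,0,-1],[-20.6,-30.2,0,0,0,0,-1],[-20.6,-30.2,0,0,0,0,-1],[-20.6,-30.2,0,0,0,0,-1],[-20.6,-30.2,0,0,0,0,-1],[-20.6,-30.2,0,0,0,0,-1]]'
python3 -m crank '[[-20.6,-30.2,0,0,0,0,-1],[-20.6,-30.2,0,0,0,0,-1],[-20.6,-30.2,0,0,0,0,-1],[-20.6,-30.2,0,0,0,0,-1],[-20.6,-30.2,0,0,0,0,-1],[-20.6,-30.2,0,0,0,0,-1],[-20.6,-30.2,0,0,0,0,-1],[-20.6,-30.2,0,0,0,0,-1],[0,0,0,0,0,0,-1],[0,0,0,0,0,0,-1]]'
python3 - <<'E'
from h import *
o=ctrl.get_obs();R=Ro.from_rotvec(o['tool_rot']).as_matrix();p=np.array(o['tool_pos']);print(p,np.round(R,3),o['opening'],o['contact_force'],ctrl.grip_depth)
for n,h in(("nut",(.586,-.050,.087)),("low",(.576,-.1445,.087))):print(n,"hinge in tool mm",np.round(R.T@(np.array(h)-p)*1000,1))
w=camera_model("wrist");X=np.array(w["hand_eye"]);T=np.eye(4);T[:3,:3]=R;T[:3,3]=p;C=np.linalg.inv(T@X)
im=get_image("wrist");cv2.imwrite("pics/w1.png",im[:,:,::-1])
np.savez("w1",R=C[:3,:3],t=C[:3,3])
E
```

```text
t: 0.93
tool_pos: [0.2994, 0.3443, 0.2308]
tool_rot: [-0.167, -3.137, 0.001]
contact_force: [0.5, 0.1, 1.1]
opening: -0.0001
grip_force: 0.0
t: 1.77
tool_pos: [0.4375, 0.0869, 0.2308]
tool_rot: [-0.174, -3.135, -0.0]
contact_force: [-0.5, 0.4, 0.5]
opening: -0.0003
grip_force: 0.0
[0.43752585 0.08690499 0.23079987] [[-0.994  0.111 -0.001]
 [ 0.111  0.994  0.   ]
 [ 0.001  0.    -1.   ]] -0.00026466151973744727 [-0.52652916  0.35931956  0.48698392] 0.0187
nut hinge in tool mm [-162.9 -119.7  143.6]
low hinge in tool mm [-163.4 -214.7  143.6]
```

View pics/w1.png

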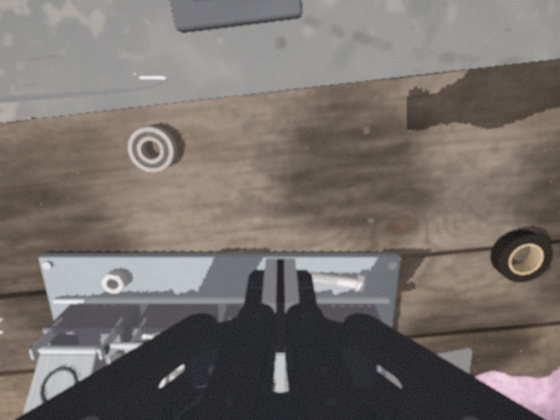

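The wrist view shows the tool square to the rack: the rack's front edge is level at row 255, and the fingers are at column 280. Next I go in front of the nut tag and down.

```bash
python3 -m crank '[[-17,-24,0,0,0,0,-1],[-17,-24,0,0,0,0,-1],[-17,-24,0,0,0,0,-1],[-17,-24,0,0,0,0,-1],[-17,-24,0,0,0,0,-1],[0,0,30,0,0,0,-1],[0,0,30,0,0,0,-1],[0,0,30,0,0,0,-1],[0,0,28,0,0,0,-1],[0,0,0,0,0,0,-1]]'
python3 - <<'E'
from h import *
im=get_image("scene");cv2.imwrite("pics/s2.png",cv2.resize(im[130:350,250:500,::-1],(682,600)))
E
```

```text
t: 2.65
tool_pos: [0.5042, -0.0373, 0.1065]
tool_rot: [-0.163, -3.125, -0.004]
contact_force: [-1.5, 0.8, -1.2]
opening: 0.0
grip_force: 0.0
```

View pics/s2.png

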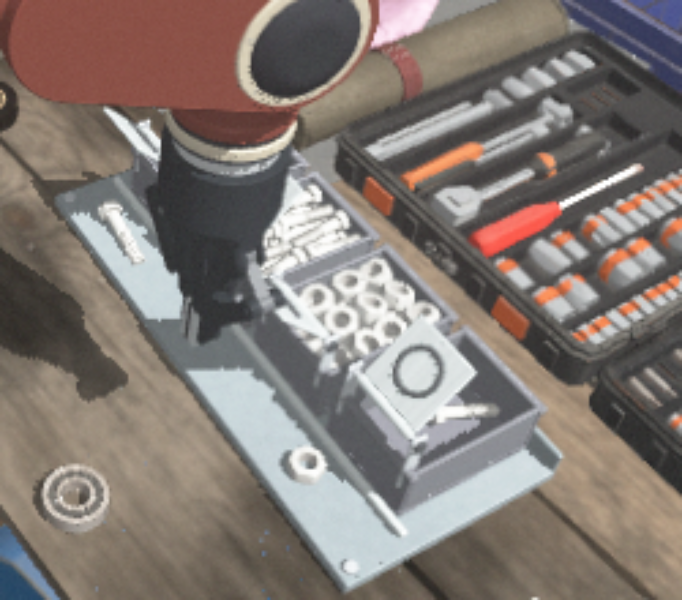

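The fingers are in front of the nut tag and clear of it. Now I push it back.

```bash
python3 -m crank '[[-10,0,-4,0,0,0,-1],[-10,0,0,0,0,0,-1],[-10,0,0,0,0,0,-1],[-10,0,0,0,0,0,-1],[-10,0,0,0,0,0,-1],[-10,0,0,0,0,0,-1],[-10,0,0,0,0,0,-1],[-10,0,0,0,0,0,-1],[-10,0,0,0,0,0,-1],[0,0,0,0,0,0,-1]]'
python3 -m crank '[[0,0,-20,0,0,0,-1],[0,0,-25,0,0,0,-1],[0,0,-25,0,0,0,-1],[0,0,-25,0,0,0,-1],[-15,-20,0,0,0,0,-1],[-15,-20,0,0,0,0,-1],[-15,-20,0,0,0,0,-1],[-15,-20,0,0,0,0,-1],[-12,-15,0,0,0,0,-1],[0,0,0,0,0,0,-1]]'
python3 - <<'E'
from h import *
o=ctrl.get_obs();R=Ro.from_rotvec(o['tool_rot']).as_matrix();p=np.array(o['tool_pos']);print(p)
print("low hinge in tool mm",np.round(R.T@(np.array((.576,-.1445,.087))-p)*1000,1))
im=get_image("scene");a=cv2.resize(im[130:350,250:500,::-1],(682,600));cv2.imwrite("pics/s3.png",a)
E
```

```text
t: 3.53
tool_pos: [0.6004, -0.0501, 0.1174]
tool_rot: [0.168, 3.136, -0.0]
contact_force: [-0.0, -0.5, -0.0]
opening: -0.0002
grip_force: 0.0
t: 4.37
tool_pos: [0.6609, -0.1549, 0.2118]
tool_rot: [0.172, 3.137, -0.002]
contact_force: [-0.7, 0.0, 0.1]
opening: 0.0
grip_force: 0.0
[ 0.66091718 -0.15491533  0.21184509]
low hinge in tool mm [ 85.6   1.2 124.8]
```

View pics/s3.png

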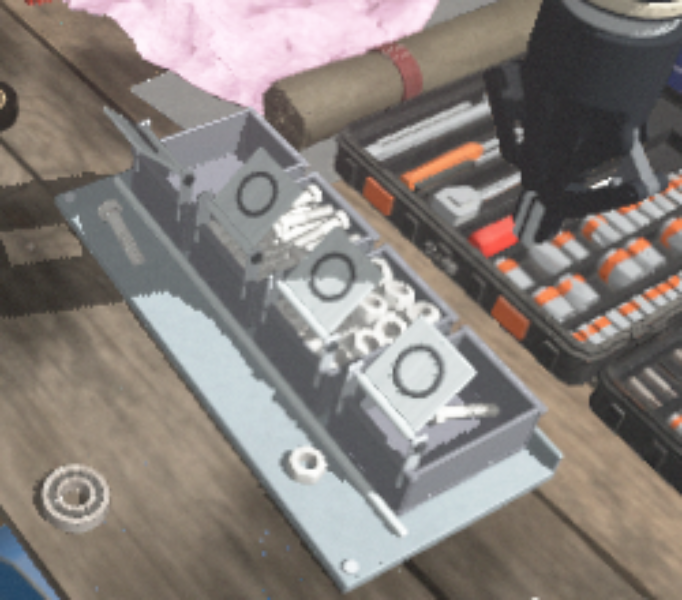

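The nut tag now shows its ring, leaning back, and nothing else has moved. The tool is behind the low tag, so I go down and pull it forward.

```bash
python3 -m crank '[[0,0,25,0,0,0,-1],[0,0,25,0,0,0,-1],[0,0,25,0,0,0,-1],[0,0,23,0,0,0,-1],[0,0,0,0,0,0,-1],[10,0,0,0,0,0,-1],[10,0,0,0,0,0,-1],[10,0,0,0,0,0,-1],[10,0,0,0,0,0,-1],[10,0,0,0,0,0,-1]]'
python3 -m crank '[[10,0,0,0,0,0,-1],[10,0,0,0,0,0,-1],[10,0,0,0,0,0,-1],[10,0,0,0,0,0,-1],[7,0,0,0,0,0,-1],[0,0,0,0,0,0,-1],[0,0,-25,0,0,0,-1],[0,0,-25,0,0,0,-1],[0,0,-25,0,0,0,-1],[0,0,-25,0,0,0,-1]]'
python3 -m crank '[[-25,-10,-10,0,0,0,-1],[-25,-10,-10,0,0,0,-1],[-25,-10,-10,0,0,0,-1],[-25,-10,0,0,0,0,-1],[0,0,0,0,0,0,-1],[0,0,0,0,0,0,-1],[0,0,0,0,0,0,-1],[0,0,0,0,0,0,-1],[0,0,0,0,0,0,-1],[0,0,0,0,0,0,-1]]'
python3 - <<'E'
from h import *
im=get_image("scene");a=cv2.resize(im[130:350,250:500,::-1],(682,600));cv2.imwrite("pics/s4.png",a)
E
```

```text
t: 5.25
tool_pos: [0.6107, -0.1461, 0.1165]
tool_rot: [0.167, 3.134, -0.001]
contact_force: [0.2, -0.9, 1.3]
opening: -0.0002
grip_force: 0.2
t: 6.08
tool_pos: [0.5633, -0.1414, 0.2152]
tool_rot: [-0.168, -3.136, -0.0]
contact_force: [0.2, -1.3, -0.5]
opening: -0.0003
grip_force: 0.0
t: 6.92
tool_pos: [0.6582, -0.1915, 0.2445]
tool_rot: [0.167, 3.137, -0.0]
contact_force: [-0.7, -0.4, 0.5]
opening: -0.0001
grip_force: 0.0
```

View pics/s4.png

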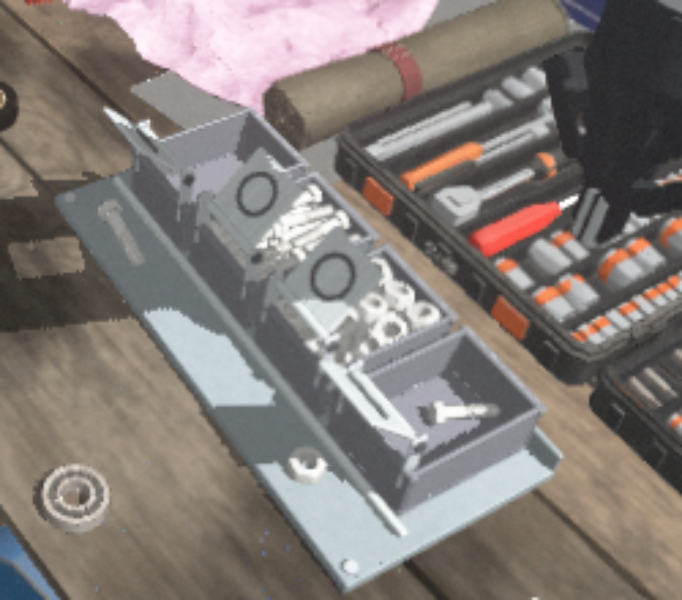

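All four tags now stand as required: the bolt and nut tags lean back with the ring up, the empty and low tags lean forward with the bar up. Bins and loose things have not moved, and the robot is clear.

```bash
python3 -c "
from station import ctrl
print(ctrl.finish_job())"
```

```text
the job is handed in; nothing more can be done
None
```

I pushed the nut bin's tag back and the one-bolt bin's tag forward, left the other two as they were, and handed the job in at about 7 s; the last picture shows all four tags right and nothing else moved, but the hand-in returned no verdict.

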